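Kit one sensor in the nest tray

TASK

Kit the parts for one sensor: put the bronze housing, the orange trim ring, the battery pack with the blue cell and the display module into the black tray, each lying flat, right side up and fully down in the nest shaped for it (the ring over the round boss). Set each one down gently rather than dropping it, and leave the grey ring and the empty battery holder where they lie.

Things in the scene. Friction and masses are not known exactly. Their poses are not given: they have to be found in the camera images.
- housing: Sensor housing: dark bronze-brown round open cup, 58 mm outer diameter (54 mm at the very foot), 26 mm high, 3 mm wall, open side up, with three brass posts inside; about 70 g. Origin: centre of its underside; z up. Round, so its yaw is meaningless.
- ring_orange: Orange trim ring lying flat: 64 mm outer diameter, 54 mm bore, 16 mm high, about 30 g. Origin: centre of its underside; z up. Its yaw is meaningless.
- pack_blue: Battery pack: black open-topped plastic holder with a blue cylindrical cell in it. 77 mm long (its x), 21 mm wide (its y), side walls 17 mm high, cell crown 21 mm high, about 65 g. Origin: centre of its underside; x along the cell, z up.
- display: Display module: green circuit board 58 x 40 mm with a silver display can 44 x 40 mm on its middle and a pale screen on top; 16 mm high in all, about 40 g. Board 5 to 8 mm, can 8 to 16 mm above the underside, flush with the board's long sides. Origin: centre of its underside; x along the 58 mm side, y along the 40 mm side, z up (screen up).
- ring_grey: Look-alike that stays: a grey trim ring of another model, same size and shape as the orange one (64 mm outer diameter, 54 mm bore, 16 mm high). Origin: centre of its underside; z up.
- holder_empty: Look-alike that stays: the same black battery holder but empty, with no cell in it (77 x 21 mm, 18 mm high). Origin: centre of its underside; x along its length, z up.
- nest_housing: One of four fixed 110 mm square dark grey nest plates, two by two in a low black tray. Origin: centre of its underside, 3 mm above the bench; x, y along its edges, z up. 12 mm thick (top, like the tray rim, 15 mm above the bench), with a 6 mm deep recess, cream floor 9 mm above the bench: round, 76 mm diameter, centred, for the housing.
- nest_ring: One of four fixed 110 mm square dark grey nest plates, two by two in a low black tray. Origin: centre of its underside, 3 mm above the bench; x, y along its edges, z up. Flat, 6 mm thick, no recess: a cream 82 mm disc and a central dark grey boss, 36 mm wide, 10 mm high, bevelled, over which the ring drops to lie flat on the plate, 9 mm above the bench. Other nests and tray rim: 15 mm high.
- nest_pack: One of four fixed 110 mm square dark grey nest plates, two by two in a low black tray. Origin: centre of its underside, 3 mm above the bench; x, y along its edges, z up. 12 mm thick (top, like the tray rim, 15 mm above the bench), with a 6 mm deep recess, cream floor 9 mm above the bench: a long slot, 93 mm along x by 37 mm along y, centred, for the battery pack, either way round.
- nest_display: One of four fixed 110 mm square dark grey nest plates, two by two in a low black tray. Origin: centre of its underside, 3 mm above the bench; x, y along its edges, z up. 12 mm thick (top, like the tray rim, 15 mm above the bench), with a 6 mm deep recess, cream floor 9 mm above the bench: a rectangle, 74 mm along x by 56 mm along y, centred, for the display, either way round.
Not all that is in view belongs to the job. There is more than one size of the housing; the job needs the middle-sized.

How it is judged:
By the outcome, as a careful person would: the job done as asked, in the order asked, and still so for the second after the job is handed in, with the robot touching nothing.
It also fails if it takes over 106 s, if anything falls off the work surface, if the arm or the gripper's body presses on something with over 40 N, if the wrist force passes 120 N, or if a joint passes its speed limit or range.

ROBOT

A 6-joint arm with a two-finger parallel gripper is mounted at the origin on the work surface. World frame = base frame: x ahead of the robot, y to its left, z up, the work surface at z = 0. Lengths are in m, angles in rad, forces in N, time in s.
With the tool pointing down it reaches from about 0.425 to 0.95 m from the base axis. Payload 3.5 kg.
Tool frame: the origin (TCP) lies midway between the tips of the shut fingers; the grasp point (between the pads) lies 19 mm behind it; z points along the fingers, y is the line along which they close (so a half turn about z gives the same grasp; the last joint's range is limited). The gripper opens to 85 mm and grips with 20 to 120 N. Pads are 22 mm wide; open, the fingers measure 114 mm over their backs; the gripper's body (76 mm by 85 mm) begins 54 mm behind the grasp point. The pads swing forward as they close: fully open they stand 13 mm farther back than shut.
Start: joints at [-1.397, 0.286, 1.577, -0, 1.279, -0.15], TCP at [0.215, -0.64, 0.231] pointing down, gripper open.
Joint ranges: [-2.77, 2.77], [-0.9, 2.22], [0.21, 2.48], [-1.53, 4.67], [0.24, 2.81], [-2.84, 2.84]. Speed limits (rad/s): [2.79, 2.79, 3.14, 3.14, 3.14, 3.14].

INTERFACE

Orientations are given as a unit quaternion [x, y, z, w].
In Python, from plant import ctrl gives the robot as it stands.
- The arm moves only by the tool send_rows, never from a script. Its argument "series" is a list that holds one entry, the list of rows, each a list of 7 numbers: the shift along the tool's x, y, z in cm, then the turn, a rotation vector about the tool's x, y, z in rad, then the opening, from -1 (shut) to 1 (fully open). In form: [[[x, y, z, rx, ry, rz, jaw], ...]]. A call has 1 to 10 rows; each row shifts and turns the commanded pose from where the row before left it, along the tool's axes as they then stand; what a row does not reach is not made up. A row lasts 1/8 s, in which the tool goes at most 62.5 mm and 10.7 degrees, less where a joint would pass 70% of its speed; a pose out of reach is approached as far as the arm can. A call is refused whole if a number of a shift passes 6.25 or a number of a turn 0.188, either way. A call with a gripper value outside its range is refused whole. The fingers move at their own pace and stop on an object; "force" is the grip in N (left out, the last holds). Time passes only in rows, so rows that do not move let the fingers close. It gives the time, the measured TCP pose, the force, the opening and the grip force at its end, in the units of the state.
- ctrl.get_state(): the state, without advancing time (a new reading comes with each control period).
- ctrl.read_camera(name): name is "scene" or "top" or "wrist"; returns a dict with "img" (400x640x3 uint8, red, green, blue), "fx", "fy", "cx", "cy" (pixels), "k1" (the pictures are not rectified: a ray, as slopes to the right and down, at radius r is drawn at 1 + k1 r^2 times it, then the intrinsics apply), "R" (3x3) and "t" (3): a world point X has camera coordinates R X + t; the wrist camera has in their place "hand_eye" (4x4, takes a point from camera to tool coordinates, whose origin is the TCP and whose axes are the flange's). Camera axes: x right, y down, z forward; pixel columns grow to the right and rows downward; lengths in m; the calibration is good to about 2 mm. A picture is of the moment at which its call begins: read the wrist's pose just before it. There is no depth.
- ctrl.sign_off(): hands the job in; it is judged then, once.
The state is a dict: "time": time; "qpos": joint angles; "dq": joint speeds; "joint_efforts": joint torques, N m; "eef_pos": TCP position; "tcp_rot": TCP orientation; "contact_force": force on the tool from outside, world axes, zero at the start; "wrist_torque": the same for the moment, N m; "opening": opening from 0.0 (shut) to 1.0 (fully open); "finger_force": force on a finger pad.
Only numpy, scipy, OpenCV 4.12 (cv2) and the standard library are available. Lean on these libraries where they do the work, as an engineer would, in place of code of your own. Each camera call takes 0.05 s, during which the arm holds its last target. There are 200 camera calls.

## Working session

There is one attempt and no reset: what is moved stays moved. The work goes in short steps, Python scripts to look and compute and a tool call to move; the robot and the scene stay as the last step left them, time stands still between calls to the robot, and variables do not carry over. Pictures are saved under pics/ and viewed, at most 18 in all, crops included, and the job is handed in when it is done.

Besides the shell and the picture viewer there is one more tool, called after "Emit:" by a JSON object that holds its "method" and its "body", one argument or row to a line. send_rows: Moves the arm, as the interface text tells. Its arguments: {"type":"object","properties":{"series":{"type":"array"},"force":{"type":"number"}},"required":["series"]}

```bash
mkdir -p pics; ls
python3 - <<'E'
from plant import ctrl
import cv2
for n in ("top","scene"):
    c=ctrl.read_camera(n); cv2.imwrite(f"pics/{n}0.png",c["img"][:,:,::-1])
    print(n,{k:v for k,v in c.items() if k!="img"})
print(ctrl.get_state())
E
```

```text
pics
top {'fx': 363.7007937119453, 'fy': 363.7007937119453, 'cx': 319.7049523510033, 'cy': 206.856363137624, 'k1': -0.0508419660774424, 'R': array([[ 0.02236067, -0.99974425, -0.00338124],
       [-0.99747075, -0.02208132, -0.06756122],
       [ 0.06746928,  0.0048834 , -0.9977094 ]]), 't': array([-2.58310682e-04,  4.52556381e-01,  9.06671251e-01])}
scene {'fx': 414.5812282011917, 'fy': 414.5812282011917, 'cx': 320.5611801697466, 'cy': 199.1012294892575, 'k1': -0.0020808086454377054, 'R': array([[-0.47299397,  0.88102878, -0.00806211],
       [ 0.70520919,  0.37308549, -0.60289901],
       [-0.52816352, -0.29085307, -0.79777678]]), 't': array([ 0.22412793, -0.28708205,  1.30753338])}
{'time': 0.1, 'qpos': array([-1.39698746e+00,  2.87115427e-01,  1.57802161e+00,  1.44014778e-05,
        1.27860796e+00, -1.50013230e-01]), 'dq': array([ 9.25012827e-04,  9.36595277e-04, -2.32607779e-03, -2.35887728e-03,
       -4.36079001e-04, -5.69905077e-05]), 'joint_efforts': array([ 2.81664798e-04, -4.07298625e+01, -2.93699187e+01, -1.38449163e-04,
        3.38605794e-03, -1.79056565e-05]), 'eef_pos': array([ 0.21469934, -0.63932129,  0.2300648 ]), 'tcp_rot': array([ 9.86920780e-01,  1.61202408e-01, -5.91098686e-06, -1.07617826e-03]), 'contact_force': array([0.16240154, 0.59518639, 0.16685789]), 'wrist_torque': array([-0.01383472,  0.00896965, -0.0270599 ]), 'finger_force': 0.0, 'opening': 1.0018847451109647}
```

View pics/top0.png

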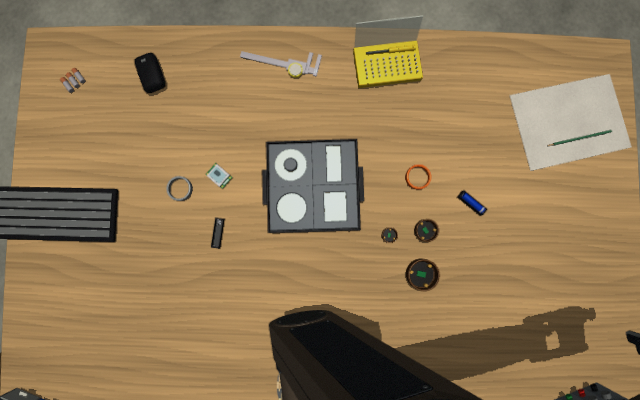

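View pics/scene0.png

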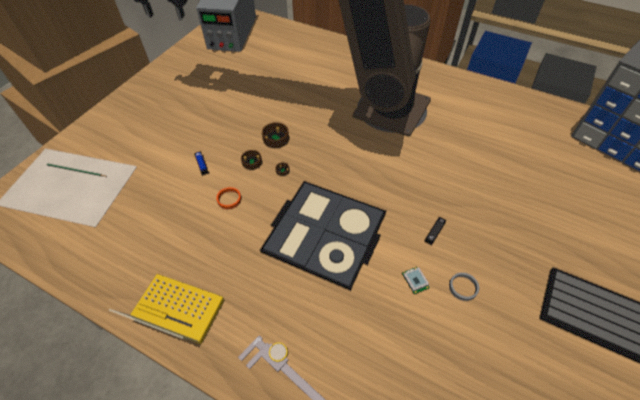

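The top view shows the nests: ring (290,164), pack slot (334,163), housing (291,208) and display (335,206). The parts are at: middle housing (426,231), orange ring (418,177), blue pack (472,203), display (219,176). I'll enlarge to measure them.

```bash
cat > h.py <<'E'
import cv2, numpy as np
from scipy.spatial.transform import Rotation as Ro
from plant import ctrl
def px2w(c,uv,z,R=None,t=None):
    R=c["R"] if R is None else R; t=c["t"] if t is None else t
    K=np.array([[c["fx"],0,c["cx"]],[0,c["fy"],c["cy"]],[0,0,1]])
    n=cv2.undistortPoints(np.float64(uv).reshape(-1,1,2),K,np.array([c["k1"],0,0,0.])).reshape(-1,2)
    d=np.c_[n,np.ones(len(n))]@R; o=-R.T@t
    return o+d*((z-o[2])/d[:,2])[:,None]
def wristRt(c,s):
    H=np.eye(4); H[:3,:3]=Ro.from_quat(s["tcp_rot"]).as_matrix(); H[:3,3]=s["eef_pos"]
    M=np.linalg.inv(H@c["hand_eye"]); return M[:3,:3],M[:3,3]
def to(p,yaw=None):
    """tool-frame shift in cm to world target p of the TCP, and turn to tool yaw (direction of tool y, mod pi)"""
    s=ctrl.get_state(); R=Ro.from_quat(s["tcp_rot"]).as_matrix()
    ty=np.arctan2(R[1,1],R[0,1]); out=(R.T@(np.array(p)-s["eef_pos"])*100).round(2)
    if yaw is not None: print("turn world",[round((yaw-ty+k*np.pi+np.pi/2)%np.pi-np.pi/2+k*np.pi,3) for k in (0,)],"q6",s["qpos"][5])
    print("shift cm",out,"tool y dir",ty.round(3),"pos",s["eef_pos"].round(4),"t",s["time"])
E
python3 - <<'E'
from h import *
im=cv2.imread("pics/top0.png")
a=cv2.resize(im[155:295,375:495],None,fx=4.2,fy=4.2,interpolation=cv2.INTER_CUBIC);cv2.imwrite("pics/cR.png",a)
b=im[130:240,200:365];b=cv2.resize(b,None,fx=4.8,fy=4.8,interpolation=cv2.INTER_CUBIC);cv2.imwrite("pics/cL.png",b)
E
```

```text
(no output)
```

View pics/cR.png

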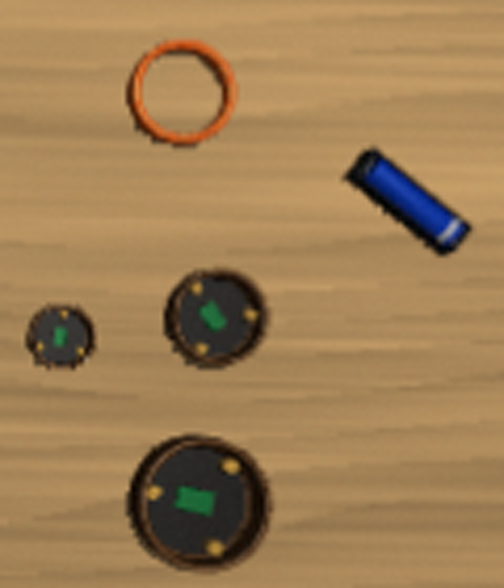

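View pics/cL.png

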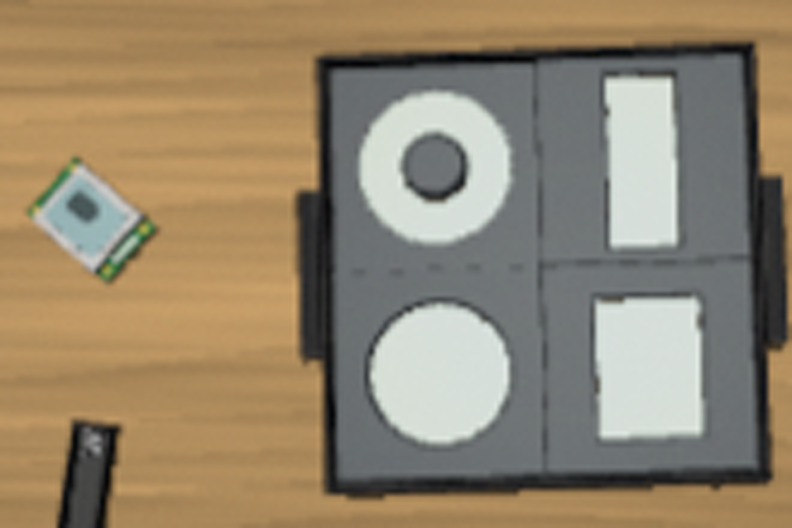

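Right crop: housing outline spans (165–268, 268–368), the orange ring (127–237, 39–146), and the pack axis runs from (358,165) to (458,238). Left crop: the display corners are at about (75,158), (157,230), (108,283) and (28,211).

Run:
```python
from h import *
c=ctrl.read_camera("top")
r=lambda L:np.array(L)/4.2+[375-.4,155-.4]
l=lambda L:np.array(L)/4.8+[200-.4,130-.4]
def sh(n,uv,z):
    w=px2w(c,uv,z); print(n,w.round(4)[:,:2].tolist(),"mean",w.mean(0).round(4), "reach",np.hypot(*w.mean(0)[:2]).round(3),
      "d",np.linalg.norm(np.diff(w,axis=0),axis=1).round(4), "ang",np.arctan2(np.diff(w[:,1]),np.diff(w[:,0])).round(3))
sh("housing",r([(165,318),(268,318)]),.013);sh("housing_v",r([(216,268),(216,368)]),.013)
sh("large",r([(127,502),(271,502)]),.013)
sh("ring",r([(127,93),(237,93)]),.008);sh("ring_v",r([(182,39),(182,146)]),.008)
sh("pack corners",r([(373,147),(471,226),(445,255),(344,176)]),.012)
sh("display",l([(75,158),(157,230),(108,283),(28,211)]),.008)
sh("n_ring",l([(358,167),(513,167)]),.009);sh("n_ringv",l([(435,90),(435,244)]),.009)
sh("n_hous",l([(368,372),(511,372)]),.0095);sh("n_housv",l([(440,299),(440,445)]),.0095)
sh("n_pack",l([(604,74),(676,72),(679,246),(609,248)]),.01)
sh("n_disp",l([(593,296),(699,294),(704,437),(599,440)]),.01)
sh("tray corners",l([(318,58),(753,45),(770,479),(328,491)]),.013)
sh("bosstop",l([(402,165),(468,165)]),.018)
```

```text
housing [[0.3983, -0.2304], [0.3995, -0.2932]] mean [ 0.3989 -0.2618  0.013 ] reach 0.477 d [0.0628] ang [-1.55]
housing_v [[0.4291, -0.2613], [0.3688, -0.2616]] mean [ 0.3989 -0.2615  0.013 ] reach 0.477 d [0.0604] ang [-3.137]
large [[0.2875, -0.2084], [0.2891, -0.2955]] mean [ 0.2883 -0.2519  0.013 ] reach 0.383 d [0.0871] ang [-1.553]
ring [[0.5355, -0.2076], [0.5372, -0.2756]] mean [ 0.5363 -0.2416  0.008 ] reach 0.588 d [0.068] ang [-1.547]
ring_v [[0.5699, -0.2415], [0.5036, -0.2416]] mean [ 0.5367 -0.2416  0.008 ] reach 0.589 d [0.0663] ang [-3.14]
pack corners [[0.5053, -0.3584], [0.4582, -0.419], [0.4401, -0.4027], [0.487, -0.3403]] mean [ 0.4726 -0.3801  0.012 ] reach 0.607 d [0.0768 0.0244 0.0781] ang [-2.231  2.407  0.925]
display [[0.5621, 0.2832], [0.5238, 0.237], [0.4946, 0.2623], [0.5328, 0.3075]] mean [0.5283 0.2725 0.008 ] reach 0.594 d [0.06   0.0386 0.0591] ang [-2.263  2.427  0.87 ]
n_ring [[0.56, 0.1296], [0.5617, 0.0464]] mean [0.5608 0.088  0.009 ] reach 0.568 d [0.0833] ang [-1.55]
n_ringv [[0.6028, 0.0894], [0.5192, 0.087]] mean [0.561  0.0882 0.009 ] reach
[... 189 characters left out ...]
[0.4507 0.0824 0.0095] reach 0.458 d [0.0778] ang [-3.114]
n_pack [[0.6132, -0.0014], [0.6152, -0.0401], [0.5208, -0.0434], [0.5189, -0.006]] mean [ 0.567  -0.0227  0.01  ] reach 0.567 d [0.0388 0.0944 0.0374] ang [-1.52  -3.107  1.622]
n_disp [[0.493, 0.0019], [0.4953, -0.0545], [0.4192, -0.0585], [0.4164, -0.0029]] mean [ 0.4559 -0.0285  0.01  ] reach 0.457 d [0.0565 0.0762 0.0557] ang [-1.53  -3.089  1.621]
tray corners [[0.6181, 0.1526], [0.6301, -0.0811], [0.3977, -0.0935], [0.3861, 0.1396]] mean [0.508  0.0294 0.013 ] reach 0.509 d [0.2339 0.2328 0.2333] ang [-1.519 -3.088  1.62 ]
bosstop [[0.5599, 0.105], [0.5606, 0.0699]] mean [0.5602 0.0874 0.018 ] reach 0.567 d [0.0351] ang [-1.55]
```

Run:
```python
from h import *
to([.399,-.262,.13],.9)
```

```text
turn world [np.float64(-0.995)] q6 -0.14999166428067903
shift cm [ 29.48 -29.9   10.09] tool y dir -1.247 pos [ 0.2147 -0.6394  0.2302] t 0.15
```

Emit:
{"method": "send_rows", "body": {
  "series": [
    [[3.68,-3.74,0,0,0,0,1],[3.68,-3.74,0,0,0,0,1],[3.68,-3.74,0,0,0,0,1],[3.68,-3.74,0,0,0,0,1],[3.68,-3.74,0,0,0,0,1],[3.68,-3.74,0,0,0,0,1],[3.68,-3.74,0,0,0,0,1],[3.68,-3.74,0,0,0,0,1]]
  ],
  "force": 30
}}

```text
time: 1.15
eef_pos: [0.399, -0.2609, 0.2311]
tcp_rot: [0.987, 0.161, 0.0, -0.0]
contact_force: [0.2, 0.2, 0.7]
opening: 1.0
finger_force: 0.0
```

Emit:
{"method": "send_rows", "body": {
  "series": [
    [[0,0,1.7,0,0,0.166,1],[0,0,1.7,0,0,0.166,1],[0,0,1.7,0,0,0.166,1],[0,0,1.7,0,0,0.166,1],[0,0,1.7,0,0,0.166,1],[0,0,1.6,0,0,0.165,1],[0,0,0,0,0,0,1],[0,0,0,0,0,0,1]]
  ]
}}

```text
time: 2.15
eef_pos: [0.3989, -0.2628, 0.1309]
tcp_rot: [0.945, -0.328, 0.0, 0.0]
contact_force: [1.2, 0.3, 0.3]
opening: 1.002
finger_force: 0.0
```

Run:
```python
from h import *
to([.399,-.262,.003],.9)
c=ctrl.read_camera("wrist"); cv2.imwrite("pics/w1.png",c["img"][:,:,::-1]); print({k:v for k,v in c.items() if k!="img"}, ctrl.get_state()["qpos"])
```

```text
turn world [np.float64(-0.002)] q6 1.4442713690456206
shift cm [-0.05 -0.07 12.79] tool y dir -2.24 pos [ 0.3989 -0.2628  0.1309] t 2.15
{'fx': 340.96359047485106, 'fy': 340.96359047485106, 'cx': 322.66091452583237, 'cy': 202.6885363397197, 'k1': -0.01111552181275999, 'hand_eye': array([[ 1.01990874e-04, -9.44942748e-01, -3.27235685e-01,
         8.43744719e-02],
       [ 9.99999517e-01,  4.16389662e-04, -8.90714491e-04,
        -1.73887271e-03],
       [ 9.77931755e-04, -3.27235436e-01,  9.44942333e-01,
        -1.42744027e-01],
       [ 0.00000000e+00,  0.00000000e+00,  0.00000000e+00,
         1.00000000e+00]])} [-7.95345718e-01 -4.46055929e-02  2.13557373e+00 -2.09565445e-05
  1.04925867e+00  1.44473442e+00]
```

View pics/w1.png

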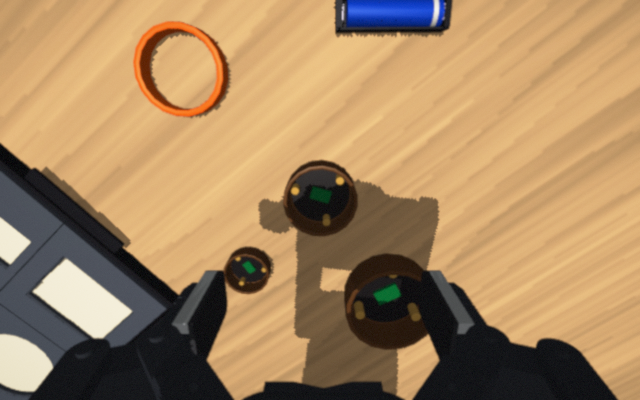

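The wrist view shows the middle housing at (284–357, 160–236), the ring at (134–229, 21–117) and the pack at the top edge. I'll project these to check them.

Run:
```python
from h import *
s=ctrl.get_state();c=ctrl.read_camera("wrist");R,t=wristRt(c,s)
f=lambda uv,z:print(px2w(c,uv,z,R,t).round(4))
f([(320.5,198)],.013); f([(284,198),(357,198)],.013); f([(320,160)],.026);f([(320,236)],.0)
f([(181.5,69)],.008); f([(248,270)],.01)
X=np.array([.399,-.262,.013]);p=R@X+t;print(p[:2]/p[2]*c["fx"]+[c["cx"],c["cy"]])
```

```text
[[ 0.3999 -0.2589  0.013 ]]
[[ 0.4182 -0.2358  0.013 ]
 [ 0.3817 -0.282   0.013 ]]
[[ 0.4266 -0.2797  0.026 ]]
[[ 0.3693 -0.234   0.    ]]
[[ 0.5391 -0.2399  0.008 ]]
[[ 0.3865 -0.1668  0.01  ]]
[324.22073496 196.60841085]
```

Emit:
{"method": "send_rows", "body": {
  "series": [
    [[-0.11,-0.2,4,0,0,0,1],[0,0,4,0,0,0,1],[0,0,2.8,0,0,0,1],[0,0,1.5,0,0,0,1],[0,0,0.5,0,0,0,1],[0,0,0,0,0,0,1],[0,0,0,0,0,0,0],[0,0,0,0,0,0,0],[0,0,0,0,0,0,-1],[0,0,0,0,0,0,-1]]
  ],
  "force": 35
}}

```text
time: 3.5
eef_pos: [0.3998, -0.261, 0.0038]
tcp_rot: [0.944, -0.329, 0.001, 0.0]
contact_force: [-1.0, 1.5, 3.9]
opening: 0.672
finger_force: 36.9
```

Emit:
{"method": "send_rows", "body": {
  "series": [
    [[0,0,0,0,0,0,-1],[0,0,0,0,0,0,-1],[0,0,0,0,0,0,-1]]
  ]
}}

```text
time: 3.88
eef_pos: [0.3998, -0.2609, 0.0038]
tcp_rot: [0.944, -0.329, 0.001, 0.0]
contact_force: [-0.0, 1.1, 5.4]
opening: 0.674
finger_force: 36.9
```

Emit:
{"method": "send_rows", "body": {
  "series": [
    [[0,0,-1,0,0,0,-1],[0,0,-3,0,0,0,-1],[0,0,-4,0,0,0,-1],[0,0,-1,0,0,0,-1],[0,0,0,0,0,0,-1]]
  ]
}}

```text
time: 4.5
eef_pos: [0.3993, -0.2605, 0.0928]
tcp_rot: [0.944, -0.329, 0.001, 0.0]
contact_force: [0.6, -0.6, -0.7]
opening: 0.667
finger_force: 37.7
```

Run:
```python
from h import *
to([.4506,.082,.0935],.9)
```

```text
turn world [np.float64(0.0)] q6 1.4505658172378113
shift cm [-17.28 -30.02  -0.1 ] tool y dir -2.242 pos [ 0.3993 -0.2605  0.0928] t 4.5
```

Emit:
{"method": "send_rows", "body": {
  "series": [
    [[-2.16,-3.75,0,0,0,0,-1],[-2.16,-3.75,0,0,0,0,-1],[-2.16,-3.75,0,0,0,0,-1],[-2.16,-3.75,0,0,0,0,-1],[-2.16,-3.75,0,0,0,0,-1],[-2.16,-3.75,0,0,0,0,-1],[-2.16,-3.75,0,0,0,0,-1],[-2.16,-3.77,0,0,0,0,-1],[0,0,0,0,0,0,-1],[0,0,0,0,0,0,-1]]
  ]
}}

```text
time: 5.75
eef_pos: [0.4493, 0.0821, 0.0908]
tcp_rot: [0.944, -0.329, -0.001, 0.001]
contact_force: [-0.4, -0.2, -0.8]
opening: 0.674
finger_force: 37.9
```

Run:
```python
from h import *
to([.4506,.082,.0935],.9)
c=ctrl.read_camera("wrist"); cv2.imwrite("pics/w2.png",c["img"][:,:,::-1])
```

```text
turn world [np.float64(-0.0)] q6 2.199808275726945
shift cm [ 0.11 -0.07 -0.27] tool y dir -2.241 pos [0.4493 0.0821 0.0908] t 5.75
```

View pics/w2.png

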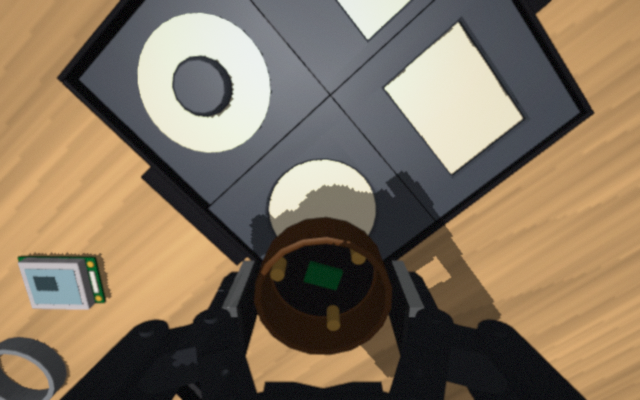

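The housing is held level between the pads, with the nest circle at (268–377, 158+) just ahead of it. The tray's centre cross is at (332,96), which I'll cross-check along with the boss and the display nest corners.

Run:
```python
from h import *
s=ctrl.get_state();c=ctrl.read_camera("wrist");R,t=wristRt(c,s)
f=lambda uv,z:print(px2w(c,uv,z,R,t).round(4).tolist())
f([(332,96)],.015);f([(459,22),(523,118),(452,174),(384,87)],.013);f([(201,86)],.019);f([(61,76),(592,112)],.015)
```

```text
[[0.5079, 0.0302, 0.015]]
[[0.4945, -0.053, 0.013], [0.4222, -0.0565, 0.013], [0.4189, -0.0019, 0.013], [0.4922, 0.002, 0.013]]
[[0.5613, 0.0879, 0.019]]
[[0.6195, 0.1513, 0.015], [0.3993, -0.0917, 0.015]]
```

Emit:
{"method": "send_rows", "body": {
  "series": [
    [[0.1,-0.07,2.5,0,0,0,-1],[0,0,2.5,0,0,0,-1],[0,0,1.5,0,0,0,-1],[0,0,0.6,0,0,0,-1],[0,0,0.3,0,0,0,-1],[0,0,0.1,0,0,0,-1],[0,0,0,0,0,0,-1],[0,0,0,0,0,0,-1]]
  ]
}}

```text
time: 6.85
eef_pos: [0.452, 0.0822, 0.0178]
tcp_rot: [0.944, -0.329, 0.0, -0.0]
contact_force: [-0.7, -0.3, -1.2]
opening: 0.673
finger_force: 37.9
```

Emit:
{"method": "send_rows", "body": {
  "series": [
    [[-0.1,0,0.2,0,0,0,-1],[0,0,0.1,0,0,0,-1],[0,0,0.1,0,0,0,-1],[0,0,0.05,0,0,0,-1],[0,0,0.05,0,0,0,-1],[0,0,0,0,0,0,-1]]
  ]
}}

```text
time: 7.6
eef_pos: [0.4508, 0.0828, 0.0129]
tcp_rot: [0.944, -0.329, -0.0, 0.0]
contact_force: [-2.6, 0.1, 6.3]
opening: 0.674
finger_force: 38.3
```

Emit:
{"method": "send_rows", "body": {
  "series": [
    [[0,0,0,0,0,0,0.5],[0,0,0,0,0,0,0.7],[0,0,0,0,0,0,1],[0,0,0,0,0,0,1],[0,0,-2,0,0,0,1],[0,0,-4,0,0,0,1],[0,0,-4,0,0,0,1],[0,0,0,0,0,0,1]]
  ]
}}

```text
time: 8.6
eef_pos: [0.4537, 0.0827, 0.1161]
tcp_rot: [0.944, -0.329, 0.004, -0.001]
contact_force: [-0.6, -0.2, 0.4]
opening: 1.001
finger_force: 0.0
```

Run:
```python
from h import *
to([.538,-.2405,.113],-2.24)
c=ctrl.read_camera("top"); cv2.imwrite("pics/t2.png",cv2.resize(c["img"][130:240,200:365,::-1],None,fx=4.8,fy=4.8))
```

```text
turn world [np.float64(0.002)] q6 2.2016518613819605
shift cm [26.7  20.07  0.39] tool y dir -2.242 pos [0.4537 0.0827 0.1161] t 8.6
```

Emit:
{"method": "send_rows", "body": {
  "series": [
    [[3.34,2.51,0,0,0,0,1],[3.34,2.51,0,0,0,0,1],[3.34,2.51,0,0,0,0,1],[3.34,2.51,0,0,0,0,1],[3.34,2.51,0,0,0,0,1],[3.34,2.51,0,0,0,0,1],[3.34,2.51,0,0,0,0,1],[3.32,2.5,0,0,0,0,1],[0,0,0,0,0,0,1],[0,0,0,0,0,0,1]]
  ]
}}

```text
time: 9.9
eef_pos: [0.534, -0.2394, 0.1104]
tcp_rot: [0.944, -0.329, -0.002, -0.001]
contact_force: [0.4, 1.0, 0.6]
opening: 0.999
finger_force: 0.0
```

Run:
```python
from h import *
to([.538,-.2405,-.001])
c=ctrl.read_camera("wrist"); cv2.imwrite("pics/w3.png",c["img"][:,:,::-1])
c=ctrl.read_camera("top"); cv2.imwrite("pics/t2.png",cv2.resize(c["img"][130:240,200:365,::-1],None,fx=4.8,fy=4.8))
```

```text
shift cm [ 0.42 -0.16 11.14] tool y dir -2.242 pos [ 0.534  -0.2394  0.1104] t 9.9
```

View pics/w3.png

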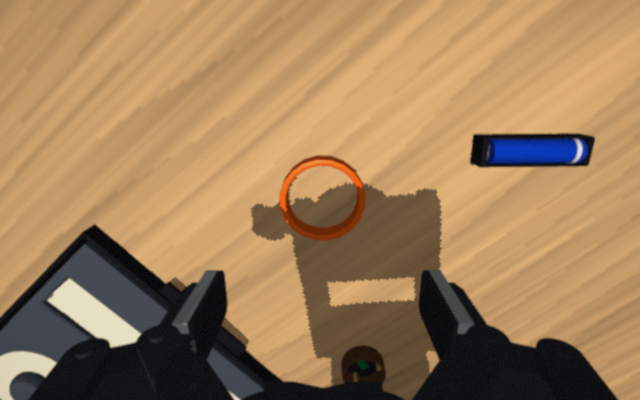

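View pics/t2.png

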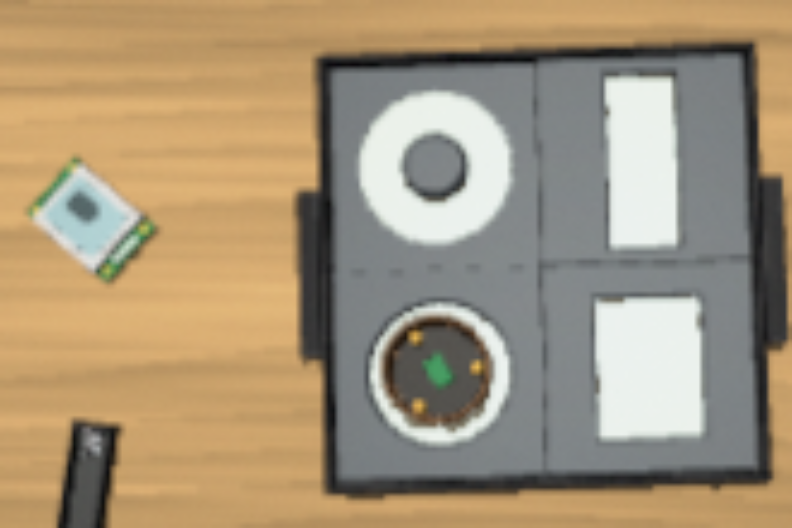

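The housing sits centred in its nest. In the wrist view the ring spans (280–364, 156–239), and the pack's corners are (474,135), (594,137), (586,166) and (472,165).

Run:
```python
from h import *
s=ctrl.get_state();c=ctrl.read_camera("wrist");R,t=wristRt(c,s)
r=px2w(c,[(322,197.7)],.008,R,t)[0];print(r.round(4))
w=px2w(c,[(480,150),(588,151)],.015,R,t);print(w.round(4),w.mean(0),np.linalg.norm(w[1]-w[0]),np.arctan2(*(w[0]-w[1])[1::-1]))
to([r[0],r[1],-.001])
```

```text
[ 0.5382 -0.2388  0.008 ]
[[ 0.4987 -0.3497  0.015 ]
 [ 0.4504 -0.4097  0.015 ]] [ 0.47452289 -0.37969399  0.015     ] 0.07705648083346323 0.8937987013132679
shift cm [ 0.29 -0.24 11.26] tool y dir -2.241 pos [ 0.5346 -0.239   0.1116] t 10.05
```

Emit:
{"method": "send_rows", "body": {
  "series": [
    [[0.35,-0.2,4,0,0,0,1],[0,0,4,0,0,0,1],[0,0,2,0,0,0,1],[0,0,1,0,0,0,1],[0,0,0.3,0,0,0,1],[0,0,0,0,0,0,0.8],[0,0,0,0,0,0,0.4],[0,0,0,0,0,0,0.4],[0,0,0,0,0,0,0.3],[0,0,0,0,0,0,0.3]]
  ],
  "force": 25
}}

```text
time: 11.3
eef_pos: [0.5401, -0.2417, 0.0012]
tcp_rot: [0.944, -0.329, 0.001, 0.0]
contact_force: [-1.9, 0.4, 7.0]
opening: 0.736
finger_force: 27.2
```

Emit:
{"method": "send_rows", "body": {
  "series": [
    [[0,0,0,0,0,0,-0.2],[0,0,0,0,0,0,-0.2],[0,0,0,0,0,0,-0.2]]
  ]
}}

```text
time: 11.68
eef_pos: [0.5401, -0.2418, 0.0012]
tcp_rot: [0.944, -0.329, 0.001, 0.0]
contact_force: [-1.7, 0.8, 5.8]
opening: 0.736
finger_force: 27.2
```

Emit:
{"method": "send_rows", "body": {
  "series": [
    [[0,0,-1,0,0,0,-0.2],[0,0,-3,0,0,0,-0.2],[0,0,-4,0,0,0,-0.2],[0,0,-1,0,0,0,-0.2],[0,0,0,0,0,0,-0.2],[0,0,0,0,0,0,-0.2]]
  ]
}}

```text
time: 12.42
eef_pos: [0.538, -0.2403, 0.0874]
tcp_rot: [0.944, -0.329, -0.002, -0.0]
contact_force: [0.6, 0.6, -0.6]
opening: 0.735
finger_force: 27.6
```

Run:
```python
from h import *
to([.5605,.0874,.09])
c=ctrl.read_camera("wrist"); cv2.imwrite("pics/w4.png",c["img"][:,:,::-1])
```

```text
shift cm [-18.62 -27.06  -0.2 ] tool y dir -2.242 pos [ 0.538  -0.2403  0.0874] t 12.425
```

View pics/w4.png

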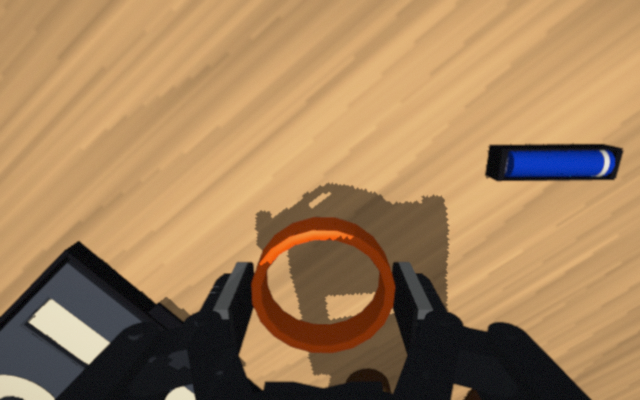

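The ring is held level between the pads, spanning (252–395, 218–352). Carrying it to its nest.

Emit:
{"method": "send_rows", "body": {
  "series": [
    [[-2.33,-3.38,0,0,0,0,-0.2],[-2.33,-3.38,0,0,0,0,-0.2],[-2.33,-3.38,0,0,0,0,-0.2],[-2.33,-3.38,0,0,0,0,-0.2],[-2.33,-3.38,0,0,0,0,-0.2],[-2.33,-3.38,0,0,0,0,-0.2],[-2.33,-3.38,0,0,0,0,-0.2],[-2.31,-3.4,0,0,0,0,-0.2],[0,0,0,0,0,0,-0.2],[0,0,0,0,0,0,-0.2]]
  ]
}}

```text
time: 13.72
eef_pos: [0.5609, 0.0864, 0.0882]
tcp_rot: [0.944, -0.329, -0.001, 0.0]
contact_force: [-0.8, -0.5, -0.5]
opening: 0.738
finger_force: 27.6
```

Run:
```python
from h import *
to([.5605,.0874,.0105])
```

```text
shift cm [-0.09 -0.06  7.77] tool y dir -2.242 pos [0.5609 0.0864 0.0882] t 13.725
```

Emit:
{"method": "send_rows", "body": {
  "series": [
    [[-0.08,-0.05,3,0,0,0,-0.2],[0,0,2.5,0,0,0,-0.2],[0,0,1.2,0,0,0,-0.2],[0,0,0.4,0,0,0,-0.2],[0,0,0.2,0,0,0,-0.2],[0,0,0.1,0,0,0,-0.2],[0,0,0.1,0,0,0,-0.2],[0,0,0,0,0,0,-0.2]]
  ]
}}

```text
time: 14.72
eef_pos: [0.5615, 0.0876, 0.0146]
tcp_rot: [0.944, -0.329, 0.0, -0.0]
contact_force: [-0.3, 0.4, -0.8]
opening: 0.736
finger_force: 27.6
```

Emit:
{"method": "send_rows", "body": {
  "series": [
    [[0,0,0.15,0,0,0,-0.2],[0,0,0.1,0,0,0,-0.2],[0,0,0.1,0,0,0,-0.2],[0,0,0.05,0,0,0,-0.2],[0,0,0,0,0,0,-0.2]]
  ]
}}

```text
time: 15.35
eef_pos: [0.5613, 0.0875, 0.0103]
tcp_rot: [0.944, -0.329, -0.0, 0.0]
contact_force: [0.9, -0.5, -0.1]
opening: 0.738
finger_force: 27.7
```

Emit:
{"method": "send_rows", "body": {
  "series": [
    [[0,0,0.05,0,0,0,-0.2],[0,0,0.05,0,0,0,-0.2],[0,0,0,0,0,0,-0.2]]
  ]
}}

```text
time: 15.72
eef_pos: [0.5614, 0.0875, 0.0102]
tcp_rot: [0.944, -0.329, -0.0, 0.0]
contact_force: [-2.9, -0.6, 4.9]
opening: 0.736
finger_force: 28.1
```

Emit:
{"method": "send_rows", "body": {
  "series": [
    [[0,0,0,0,0,0,0.6],[0,0,0,0,0,0,0.8],[0,0,0,0,0,0,1],[0,0,0,0,0,0,1],[0,0,-2,0,0,0,1],[0,0,-4,0,0,0,1],[0,0,-4,0,0,0,1],[0,0,0,0,0,0,1]]
  ]
}}

```text
time: 16.73
eef_pos: [0.5648, 0.0875, 0.1153]
tcp_rot: [0.944, -0.329, 0.005, -0.002]
contact_force: [-0.1, 0.2, 0.1]
opening: 0.998
finger_force: 0.0
```

Run:
```python
from h import *
to([.4735,-.380,.11],-.666)
```

```text
turn world [np.float64(-1.566)] q6 2.2180980222463518
shift cm [21.91 42.3   0.45] tool y dir -2.242 pos [0.5648 0.0875 0.1153] t 16.725
```

Emit:
{"method": "send_rows", "body": {
  "series": [
    [[2.19,4.23,0,0,0,0,1],[2.19,4.23,0,0,0,0,1],[2.19,4.23,0,0,0,0,1],[2.19,4.23,0,0,0,0,1],[2.19,4.23,0,0,0,0,1],[2.19,4.23,0,0,0,0,1],[2.19,4.23,0,0,0,0,1],[2.19,4.23,0,0,0,0,1],[2.19,4.23,0,0,0,0,1],[2.19,4.23,0,0,0,0,1]]
  ]
}}

```text
time: 17.98
eef_pos: [0.4689, -0.3811, 0.1091]
tcp_rot: [0.944, -0.329, -0.0, -0.0]
contact_force: [0.3, -1.5, 0.0]
opening: 1.002
finger_force: 0.0
```

Emit:
{"method": "send_rows", "body": {
  "series": [
    [[0,0,0,0,0,-0.175,1],[0,0,0,0,0,-0.175,1],[0,0,0,0,0,-0.175,1],[0,0,0,0,0,-0.175,1],[0,0,0,0,0,-0.175,1],[0,0,0,0,0,-0.175,1],[0,0,0,0,0,-0.175,1],[0,0,0,0,0,-0.175,1],[0,0,0,0,0,-0.175,1],[0,0,0,0,0,0,1]]
  ]
}}

```text
time: 19.23
eef_pos: [0.4694, -0.3796, 0.109]
tcp_rot: [0.9, 0.436, -0.0, -0.0]
contact_force: [-0.6, 0.7, -0.5]
opening: 1.002
finger_force: 0.0
```

Run:
```python
from h import *
to([.4735,-.380,.0075],-.666)
c=ctrl.read_camera("wrist"); cv2.imwrite("pics/w5.png",c["img"][:,:,::-1])
```

```text
turn world [np.float64(0.003)] q6 -0.1788339721478938
shift cm [ 0.22  0.36 10.15] tool y dir -0.669 pos [ 0.4694 -0.3796  0.109 ] t 19.225
```

View pics/w5.png

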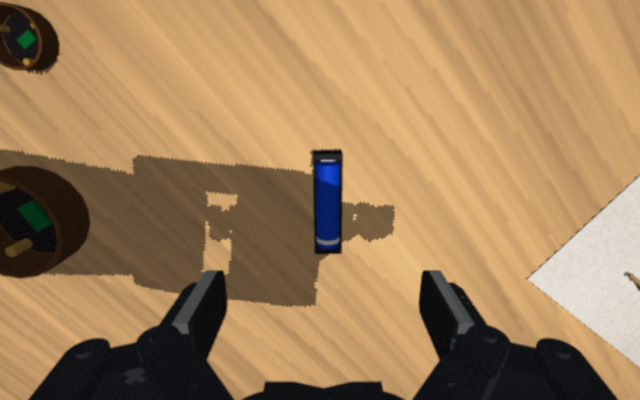

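The pack appears upright in the frame, from (327.5,152) down to (328,252).

Run:
```python
from h import *
s=ctrl.get_state();c=ctrl.read_camera("wrist");R,t=wristRt(c,s)
w=px2w(c,[(327.3,151),(328,252.5)],.015,R,t);m=w.mean(0);a=np.arctan2(*(w[1]-w[0])[1::-1]);print(w.round(4),m,np.linalg.norm(w[1]-w[0]),a)
to([m[0],m[1],.0075],a+np.pi/2)
```

```text
[[ 0.4984 -0.3481  0.015 ]
 [ 0.4501 -0.4105  0.015 ]] [ 0.47424301 -0.37932548  0.015     ] 0.07894723743228042 -2.2293503674695696
turn world [np.float64(0.011)] q6 -0.178142386347607
shift cm [ 0.32  0.35 10.16] tool y dir -0.67 pos [ 0.4695 -0.3797  0.1091] t 19.325
```

Emit:
{"method": "send_rows", "body": {
  "series": [
    [[0.3,0.35,4,0,0,-0.01,1],[0,0,3.5,0,0,0,1],[0,0,1.8,0,0,0,0.5],[0,0,0.8,0,0,0,0.2],[0,0,0.1,0,0,0,0],[0,0,0,0,0,0,-0.2],[0,0,0,0,0,0,-0.3]]
  ],
  "force": 30
}}

```text
time: 20.2
eef_pos: [0.475, -0.3804, 0.0086]
tcp_rot: [0.897, 0.441, 0.0, 0.001]
contact_force: [-0.2, 0.7, 0.1]
opening: 0.348
finger_force: 0.0
```

Emit:
{"method": "send_rows", "body": {
  "series": [
    [[0,0,0.1,0,0,0,-0.4],[0,0,0,0,0,0,-0.5],[0,0,0,0,0,0,-0.8],[0,0,0,0,0,0,-0.8],[0,0,0,0,0,0,-0.8],[0,0,0,0,0,0,-0.8]]
  ]
}}

```text
time: 20.95
eef_pos: [0.4745, -0.3799, 0.0066]
tcp_rot: [0.897, 0.441, 0.0, 0.0]
contact_force: [-1.1, 0.4, 3.0]
opening: 0.235
finger_force: 31.0
```

Emit:
{"method": "send_rows", "body": {
  "series": [
    [[0,0,-1,0,0,0,-0.8],[0,0,-3,0,0,0,-0.8],[0,0,-4,0,0,0,-0.8],[0,0,-1,0,0,0,-0.8],[0,0,0,0,0,0,-0.8],[0,0,0,0,0,0,-0.8]]
  ]
}}

```text
time: 21.7
eef_pos: [0.4734, -0.3787, 0.0942]
tcp_rot: [0.897, 0.441, -0.0, -0.002]
contact_force: [-0.9, 0.1, -1.5]
opening: 0.237
finger_force: 30.7
```

Run:
```python
from h import *
to([.566,-.0225,.095],.05-np.pi/2)
```

```text
turn world [np.float64(-0.864)] q6 -0.18490089066807297
shift cm [ 33.86 -14.42  -0.  ] tool y dir -0.657 pos [ 0.4734 -0.3787  0.0942] t 21.7
```

Emit:
{"method": "send_rows", "body": {
  "series": [
    [[4.23,-1.8,0,0,0,0,-0.8],[4.23,-1.8,0,0,0,0,-0.8],[4.23,-1.8,0,0,0,0,-0.8],[4.23,-1.8,0,0,0,0,-0.8],[4.23,-1.8,0,0,0,0,-0.8],[4.23,-1.8,0,0,0,0,-0.8],[4.23,-1.8,0,0,0,0,-0.8],[4.25,-1.82,0,0,0,0,-0.8]]
  ]
}}

```text
time: 22.7
eef_pos: [0.566, -0.0218, 0.0943]
tcp_rot: [0.897, 0.441, -0.001, -0.001]
contact_force: [0.2, -0.7, -0.1]
opening: 0.233
finger_force: 30.6
```

Emit:
{"method": "send_rows", "body": {
  "series": [
    [[0,0,0,0,0,0.173,-0.8],[0,0,0,0,0,0.173,-0.8],[0,0,0,0,0,0.173,-0.8],[0,0,0,0,0,0.173,-0.8],[0,0,0,0,0,0.173,-0.8],[0,0,0,0,0,0,-0.8],[0,0,0,0,0,0,-0.8]]
  ]
}}

```text
time: 23.58
eef_pos: [0.5663, -0.0234, 0.0953]
tcp_rot: [1.0, 0.026, -0.001, -0.0]
contact_force: [-0.3, 0.1, -0.3]
opening: 0.235
finger_force: 30.6
```

Run:
```python
from h import *
to([.566,-.0225,.0156],.05-np.pi/2)
c=ctrl.read_camera("wrist"); cv2.imwrite("pics/w6.png",c["img"][:,:,::-1])
```

```text
turn world [np.float64(-0.001)] q6 1.2992650773395908
shift cm [-0.01 -0.09  7.97] tool y dir -1.52 pos [ 0.5663 -0.0234  0.0953] t 23.575
```

View pics/w6.png

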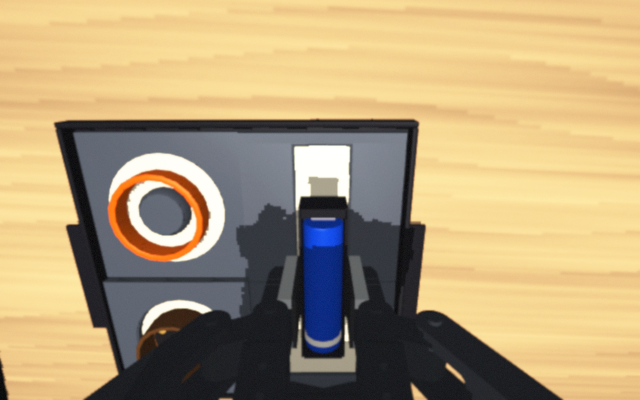

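The pack is held level over its slot. The ring at (108–208, 170–262) looks off-centre against the disc at (108–224, 153–262), so I'll measure it.

Run:
```python
from h import *
s=ctrl.get_state();c=ctrl.read_camera("wrist");R,t=wristRt(c,s)
w=lambda uv,z:print(px2w(c,uv,z,R,t).round(4).tolist())
w([(158,216)],.017);w([(158,170),(158,262)],.017);w([(108,216),(208,216)],.017);w([(166,207)],.009);w([(164,211)],.019)
cv2.imwrite("pics/w6c.png",cv2.resize(c["img"][140:280,90:250,::-1],None,fx=3,fy=3))
c=ctrl.read_camera("top");cv2.imwrite("pics/t3.png",cv2.resize(c["img"][130:240,200:365,::-1],None,fx=4.8,fy=4.8))
a=np.hstack([cv2.resize(cv2.imread("pics/w6c.png"),(400,350)),cv2.resize(cv2.imread("pics/t3.png")[:350,250:650],(400,350))]);cv2.imwrite("pics/m3.png",a)
```

```text
[[0.5597, 0.0929, 0.017]]
[[0.5928, 0.0893, 0.017], [0.5232, 0.0968, 0.017]]
[[0.5578, 0.1281, 0.017], [0.5615, 0.0579, 0.017]]
[[0.5636, 0.0904, 0.009]]
[[0.5644, 0.0873, 0.019]]
```

View pics/m3.png

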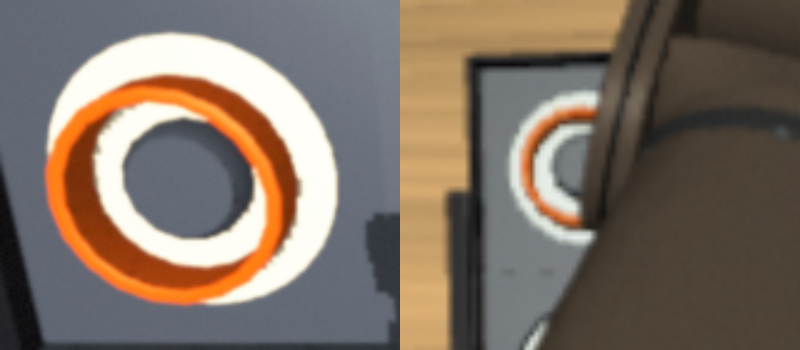

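The ring lies flat around the boss, so the offset is just perspective. Now lowering the pack.

Emit:
{"method": "send_rows", "body": {
  "series": [
    [[0,-0.08,3,0,0,0,-0.8],[0,0,2.5,0,0,0,-0.8],[0,0,1.2,0,0,0,-0.8],[0,0,0.5,0,0,0,-0.8],[0,0,0.2,0,0,0,-0.8],[0,0,0.1,0,0,0,-0.8],[0,0,0.1,0,0,0,-0.8],[0,0,0,0,0,0,-0.8]]
  ]
}}

```text
time: 24.72
eef_pos: [0.5671, -0.0228, 0.0207]
tcp_rot: [1.0, 0.024, 0.0, 0.0]
contact_force: [-0.7, -0.5, -0.6]
opening: 0.236
finger_force: 30.6
```

Emit:
{"method": "send_rows", "body": {
  "series": [
    [[0,0,0.2,0,0,0,-0.8],[0,0,0.1,0,0,0,-0.8],[0,0,0.1,0,0,0,-0.8],[0,0,0.05,0,0,0,-0.8],[0,0,0.05,0,0,0,-0.8],[0,0,0,0,0,0,-0.8]]
  ]
}}

```text
time: 25.48
eef_pos: [0.5669, -0.0227, 0.0156]
tcp_rot: [1.0, 0.024, -0.0, -0.0]
contact_force: [-1.3, -0.2, 2.5]
opening: 0.236
finger_force: 30.9
```

Emit:
{"method": "send_rows", "body": {
  "series": [
    [[0,0,0,0,0,0,-0.3],[0,0,0,0,0,0,0],[0,0,0,0,0,0,0.2],[0,0,-1.5,0,0,0,0.5],[0,0,-4,0,0,0,1],[0,0,-4,0,0,0,1],[0,0,0,0,0,0,1]]
  ]
}}

```text
time: 26.35
eef_pos: [0.5703, -0.0234, 0.1159]
tcp_rot: [1.0, 0.024, 0.005, 0.001]
contact_force: [1.3, 0.2, 0.1]
opening: 0.997
finger_force: 0.0
```

Run:
```python
from h import *
to([.5283,.2725,.11],-.692)
```

```text
turn world [np.float64(0.83)] q6 1.303117871368828
shift cm [ -2.75 -29.76   0.49] tool y dir -1.522 pos [ 0.5703 -0.0234  0.1159] t 26.35
```

Emit:
{"method": "send_rows", "body": {
  "series": [
    [[-0.4,-4.95,0,0,0,0,1],[-0.4,-4.95,0,0,0,0,1],[-0.4,-4.95,0,0,0,0,1],[-0.4,-4.95,0,0,0,0,1],[-0.4,-4.95,0,0,0,0,1],[-0.4,-4.95,0,0,0,0,1]]
  ]
}}

```text
time: 27.1
eef_pos: [0.5276, 0.2742, 0.1098]
tcp_rot: [1.0, 0.024, -0.0, 0.0]
contact_force: [0.0, 0.1, 0.4]
opening: 0.999
finger_force: 0.0
```

Emit:
{"method": "send_rows", "body": {
  "series": [
    [[0,0,0,0,0,-0.166,1],[0,0,0,0,0,-0.166,1],[0,0,0,0,0,-0.166,1],[0,0,0,0,0,-0.166,1],[0,0,0,0,0,-0.166,1],[0,0,0,0,0,0,1],[0,0,0,0,0,0,1]]
  ]
}}

```text
time: 27.98
eef_pos: [0.5281, 0.2726, 0.11]
tcp_rot: [0.906, 0.424, -0.0, -0.0]
contact_force: [-0.2, -0.1, -0.4]
opening: 1.0
finger_force: 0.0
```

Run:
```python
from h import *
to([.5283,.2725,.0055],-.692)
c=ctrl.read_camera("wrist"); cv2.imwrite("pics/w7.png",c["img"][:,:,::-1])
```

```text
turn world [np.float64(0.002)] q6 1.0002876036259793
shift cm [1.000e-02 2.000e-02 1.045e+01] tool y dir -0.694 pos [0.5281 0.2726 0.11  ] t 27.975
```

View pics/w7.png

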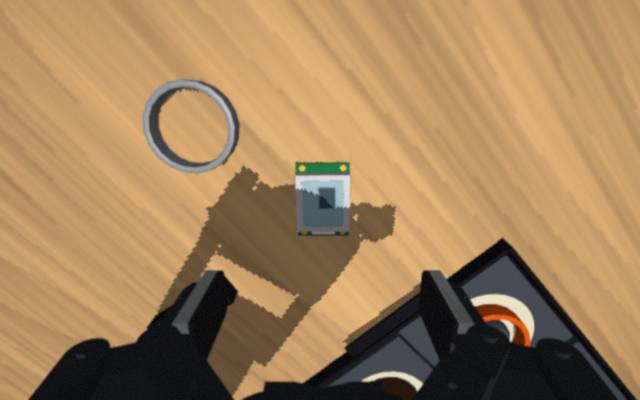

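The display spans (295–351, 163–237) and is square to the jaws. The grey ring is at (143–238, 80–172).

Run:
```python
from h import *
s=ctrl.get_state();c=ctrl.read_camera("wrist");R,t=wristRt(c,s)
w=px2w(c,[(295,163),(350,163)],.008,R,t);v=px2w(c,[(351,237),(296,237)],.004,R,t)
m=(w.mean(0)+v.mean(0))/2;d=w.mean(0)-v.mean(0);print(m,np.linalg.norm(d),np.arctan2(d[1],d[0])-np.pi/2)
print(px2w(c,[(190,126)],.008,R,t), s["eef_pos"]+.05*Ro.from_quat(s["tcp_rot"]).as_matrix()[:,1]*-1)
to([m[0],m[1],.0055])
```

```text
[0.52949404 0.27392603 0.006     ] 0.06122119464328297 -0.6809199073310824
[[0.49378304 0.37799176 0.008     ]] [0.48983171 0.30463244 0.11011564]
shift cm [1.700e-01 1.000e-02 1.047e+01] tool y dir -0.693 pos [0.5283 0.2727 0.1102] t 28.075
```

Emit:
{"method": "send_rows", "body": {
  "series": [
    [[0.1,0,4,0,0,0,1],[0,0,3.5,0,0,0,1],[0,0,1.8,0,0,0,0.6],[0,0,0.8,0,0,0,0.3],[0,0,0.3,0,0,0,0.2],[0,0,0,0,0,0,0.15],[0,0,0,0,0,0,0.1]]
  ],
  "force": 30
}}

```text
time: 28.95
eef_pos: [0.5299, 0.2738, 0.0075]
tcp_rot: [0.905, 0.425, 0.001, 0.0]
contact_force: [0.9, 0.6, -0.3]
opening: 0.552
finger_force: 0.0
```

Emit:
{"method": "send_rows", "body": {
  "series": [
    [[0,0,0.2,0,0,0,0],[0,0,0,0,0,0,-0.1],[0,0,0,0,0,0,-0.4],[0,0,0,0,0,0,-0.4],[0,0,0,0,0,0,-0.4],[0,0,0,0,0,0,-0.4]]
  ]
}}

```text
time: 29.7
eef_pos: [0.5296, 0.2737, 0.0049]
tcp_rot: [0.905, 0.425, 0.001, 0.0]
contact_force: [-0.4, -0.2, 6.0]
opening: 0.461
finger_force: 31.0
```

Emit:
{"method": "send_rows", "body": {
  "series": [
    [[0,0,-1,0,0,0,-0.4],[0,0,-3,0,0,0,-0.4],[0,0,-4,0,0,0,-0.4],[0,0,-1,0,0,0,-0.4],[0,0,0,0,0,0,-0.4],[0,0,0,0,0,0,-0.4]]
  ]
}}

```text
time: 30.45
eef_pos: [0.5277, 0.273, 0.0921]
tcp_rot: [0.905, 0.425, -0.002, -0.0]
contact_force: [-0.6, 0.2, -1.8]
opening: 0.458
finger_force: 30.4
```

Run:
```python
from h import *
to([.4561,-.028,.095],.05-np.pi/2)
```

```text
turn world [np.float64(-0.829)] q6 0.9988125451787403
shift cm [-27.75  13.7   -0.23] tool y dir -0.692 pos [0.5277 0.273  0.0921] t 30.45
```

Emit:
{"method": "send_rows", "body": {
  "series": [
    [[-3.97,1.96,0,0,0,0,-0.4],[-3.97,1.96,0,0,0,0,-0.4],[-3.97,1.96,0,0,0,0,-0.4],[-3.97,1.96,0,0,0,0,-0.4],[-3.97,1.96,0,0,0,0,-0.4],[-3.97,1.96,0,0,0,0,-0.4],[-3.97,1.96,0,0,0,0,-0.4]]
  ]
}}

```text
time: 31.32
eef_pos: [0.4558, -0.029, 0.0927]
tcp_rot: [0.905, 0.425, -0.001, -0.001]
contact_force: [0.1, -0.2, -0.5]
opening: 0.458
finger_force: 30.4
```

Emit:
{"method": "send_rows", "body": {
  "series": [
    [[0,0,0,0,0,0.166,-0.4],[0,0,0,0,0,0.166,-0.4],[0,0,0,0,0,0.166,-0.4],[0,0,0,0,0,0.166,-0.4],[0,0,0,0,0,0.166,-0.4],[0,0,0,0,0,0,-0.4],[0,0,0,0,0,0,-0.4]]
  ]
}}

```text
time: 32.2
eef_pos: [0.4568, -0.0278, 0.0935]
tcp_rot: [1.0, 0.026, -0.001, -0.0]
contact_force: [0.9, 0.6, -1.0]
opening: 0.459
finger_force: 30.4
```

Run:
```python
from h import *
to([.4561,-.028,.0139],.05-np.pi/2)
c=ctrl.read_camera("wrist"); cv2.imwrite("pics/w8.png",c["img"][:,:,::-1])
```

```text
turn world [np.float64(-0.001)] q6 1.2364985513719378
shift cm [-0.06  0.02  7.96] tool y dir -1.52 pos [ 0.4568 -0.0278  0.0935] t 32.2
```

View pics/w8.png

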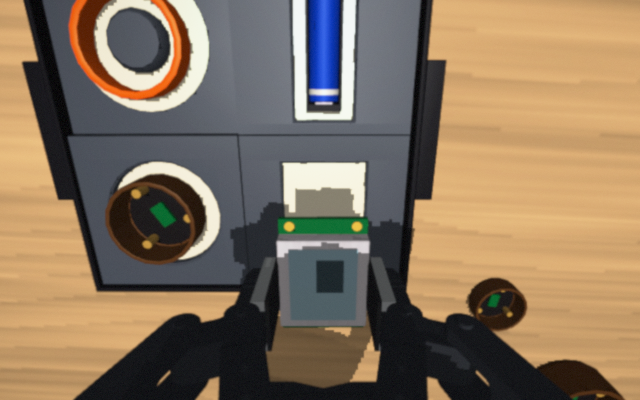

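The pack sits in its slot and the display is held square over its nest. Lowering it.

Emit:
{"method": "send_rows", "body": {
  "series": [
    [[-0.05,0.02,3,0,0,0,-0.4],[0,0,2.5,0,0,0,-0.4],[0,0,1.2,0,0,0,-0.4],[0,0,0.5,0,0,0,-0.4],[0,0,0.2,0,0,0,-0.4],[0,0,0.1,0,0,0,-0.4],[0,0,0,0,0,0,-0.4],[0,0,0,0,0,0,-0.4]]
  ]
}}

```text
time: 33.25
eef_pos: [0.4572, -0.0283, 0.0197]
tcp_rot: [1.0, 0.024, 0.0, 0.0]
contact_force: [0.2, 0.6, -0.3]
opening: 0.455
finger_force: 30.4
```

Emit:
{"method": "send_rows", "body": {
  "series": [
    [[-0.1,0,0.2,0,0,0,-0.4],[0,0,0.15,0,0,0,-0.4],[0,0,0.1,0,0,0,-0.4],[0,0,0.05,0,0,0,-0.4],[0,0,0.05,0,0,0,-0.4],[0,0,0.05,0,0,0,-0.4],[0,0,0,0,0,0,-0.4]]
  ]
}}

```text
time: 34.12
eef_pos: [0.4559, -0.0283, 0.0139]
tcp_rot: [1.0, 0.025, -0.0, -0.0]
contact_force: [-2.8, 0.3, 5.5]
opening: 0.46
finger_force: 31.0
```

Down. Releasing, rising and moving clear.

Emit:
{"method": "send_rows", "body": {
  "series": [
    [[0,0,0,0,0,0,0.2],[0,0,0,0,0,0,0.4],[0,0,0,0,0,0,0.5],[0,0,-1.5,0,0,0,0.5],[0,0,-4,0,0,0,1],[0,0,-5,0,0,0,1],[0,0,-4,0,0,0,1]]
  ]
}}

```text
time: 35.0
eef_pos: [0.4564, -0.0284, 0.1615]
tcp_rot: [1.0, 0.024, 0.001, 0.0]
contact_force: [0.0, -0.3, 0.3]
opening: 1.0
finger_force: 0.0
```

Emit:
{"method": "send_rows", "body": {
  "series": [
    [[0,5,0,0,0,0,1],[0.5,5,0,0,0,0,1],[0.5,5,0,0,0,0,1],[0.5,5,0,0,0,0,1],[0,5,0,0,0,0,1],[0,5,0,0,0,0,1],[0,0,0,0,0,0,1],[0,0,0,0,0,0,1]]
  ]
}}

```text
time: 36.0
eef_pos: [0.4854, -0.3267, 0.1587]
tcp_rot: [1.0, 0.024, 0.0, -0.0]
contact_force: [-1.0, 1.0, 0.4]
opening: 1.0
finger_force: 0.0
```

Run:
```python
from h import *
c=ctrl.read_camera("top");d=ctrl.read_camera("scene")
a=cv2.resize(c["img"][130:245,160:365,::-1],(784,440),interpolation=cv2.INTER_CUBIC);cv2.imwrite("pics/t9.png",a)
cv2.imwrite("pics/s9.png",cv2.resize(d["img"][170:310,250:500,::-1],(800,448),interpolation=cv2.INTER_CUBIC))
```

```text
(no output)
```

View pics/t9.png

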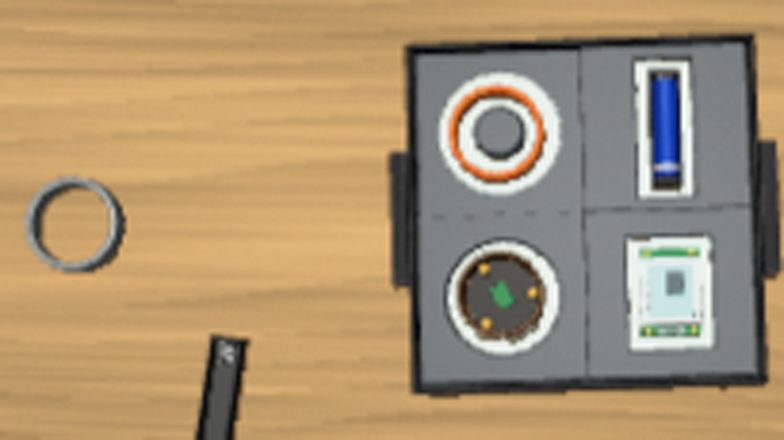

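View pics/s9.png

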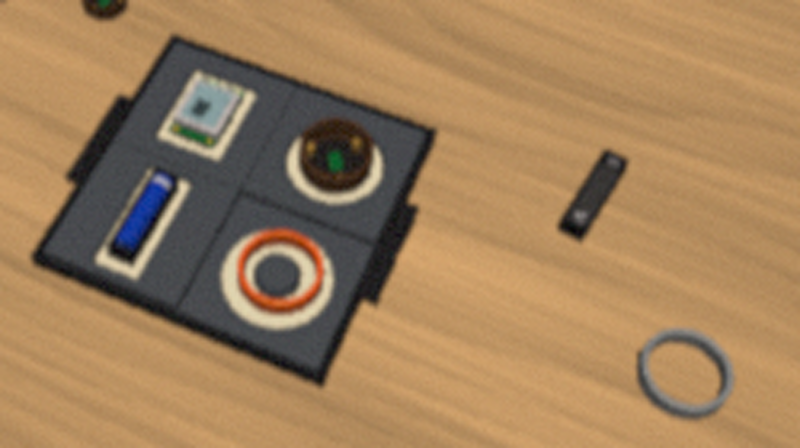

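All four parts sit flat and centred in their nests: ring (498,132), pack (666,128), housing (503,296), display (670,292). The grey ring and empty holder haven't moved, so I'm handing in.

```bash
python3 -c "
from plant import ctrl
print(ctrl.sign_off())"
```

```text
the job is handed in; nothing more can be done
None
```

The housing, orange ring, blue-cell pack and display were set down in that order, flat and centred in their nests in the final pictures; the grey ring and empty holder were left alone, and I handed in at about 36 s (no verdict was returned).

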